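Line the bench bottles up by height

TASK

Stand the four containers that are at the front of the desks (jar, tube, squeeze bottle, spray can; not the similar ones far back on the right) on the row of four black pads in order of height, one centred on each pad: the shortest on the pad next to the steel dish of screws, then rising, so that the tallest stands farthest from the dish and nothing is in the way of reaching into it. Keep every container upright all the time.

Things in the scene. Friction and masses are not known exactly. Their poses are not given: they have to be found in the camera images.
- jar_mid (a point): small round jar with a screw lid, 41 mm across, 50 mm tall, standing upright on the desk; straight side 40 mm across up to 37 mm, lid 41 mm across above that; this point is at its centre, 25 mm above its underside; z is up along it
- tube_mid (a point): white paste tube standing on its cap (round, 23 mm across, 14 mm tall), 76 mm tall in all; above the cap the tube is 20 mm thick along its x and about 24 mm along its y, its top end being a crimped edge along y; this point is on its axis at half height, 38 mm above its underside; z is up along it. Light, with a narrow foot
- bottle_mid (a point): white round squeeze bottle with a nozzle, 114 mm tall, standing upright; the body is 32 mm across and straight up to about 75 mm, shoulder to 94 mm, then a nozzle 16 mm across; this point is on its axis at half height, 57 mm above its underside; z is up along it
- can_mid (a point): black and grey round spray can with a red button, 166 mm tall, standing upright; the body is 54 mm across and straight up to about 120 mm; this point is on its axis at half height, 83 mm above its underside; z is up along it. The heaviest, about 0.4 kg
- pad_a_top (a point): round black rubber pad, 66 mm across and 3 mm thick, with a small grey dot at its centre, one of four identical pads in a straight row, 80 mm apart, on a fixed aluminium strip (80 x 330 x 4 mm); the pads are fixed; this point is the centre of the pad's upper face, 7 mm above the desk. Which of the four lettered pads lies where in the row changes from start to start.
- pad_b_top (a point): round black rubber pad, 66 mm across and 3 mm thick, with a small grey dot at its centre, one of four identical pads in a straight row, 80 mm apart, on a fixed aluminium strip (80 x 330 x 4 mm); the pads are fixed; this point is the centre of the pad's upper face, 7 mm above the desk. Which of the four lettered pads lies where in the row changes from start to start.
- pad_c_top (a point): round black rubber pad, 66 mm across and 3 mm thick, with a small grey dot at its centre, one of four identical pads in a straight row, 80 mm apart, on a fixed aluminium strip (80 x 330 x 4 mm); the pads are fixed; this point is the centre of the pad's upper face, 7 mm above the desk. Which of the four lettered pads lies where in the row changes from start to start.
- pad_d_top (a point): round black rubber pad, 66 mm across and 3 mm thick, with a small grey dot at its centre, one of four identical pads in a straight row, 80 mm apart, on a fixed aluminium strip (80 x 330 x 4 mm); the pads are fixed; this point is the centre of the pad's upper face, 7 mm above the desk. Which of the four lettered pads lies where in the row changes from start to start.
- screw_dish: small round steel dish with screws in it, 67 mm across, 13 mm tall, fixed, standing in line with the row of pads just beyond one of its two ends (which end changes; a flat yellow spool of braid lies beyond the other); origin at the centre of its underside, 90 mm from the centre of the nearest pad

How it is judged:
By the outcome, as a careful person would: the job done as asked, in the order asked, and still so for the second after the job is handed in, with the robot touching nothing.
It also fails if it takes over 128 s, if anything falls off the work surface, if the arm or the gripper's body presses on something with over 40 N, if the wrist force passes 120 N, or if a joint passes its speed limit or range.

ROBOT

A 6-joint arm with a two-finger parallel gripper is mounted at the origin on a cart in front of the work surface, level with it; the furniture and walls round the work are solid. World frame = base frame: x ahead of the robot, y to its left, z up, the work surface at z = 0. Lengths are in mm, angles in degrees, forces in N, time in s.
With the tool pointing down it reaches from about 300 to 850 mm from the base axis. Payload 4.2 kg.
Tool frame: the origin (TCP) lies midway between the tips of the shut fingers; the grasp point (between the pads) lies 19 mm behind it (env.grasp_offset is the distance from the TCP to the grasp point, in mm); z points along the fingers, y is the line along which they close (so a half turn about z gives the same grasp; the last joint's range is limited). The gripper opens to 91 mm and grips with 3 to 60 N. Pads are 32 mm wide; open, the fingers measure 118 mm over their backs; the gripper's body (76 mm by 178 mm) begins 60 mm behind the grasp point.
Start: joints at [70.703, 18.312, 89.639, -0, 72.044, -1.146], TCP at [179.131, 546.402, 213.976] pointing down, gripper open.
Joint ranges: [-177.97, 177.97], [-48.28, 115.42], [12.27, 149.76], [-77.06, 257.06], [2.81, 150.46], [-146.56, 146.56]. Speed limits (degrees/s): [147.25, 147.25, 180, 180, 180, 180].

INTERFACE

Orientations are given as [roll, pitch, yaw] about the fixed x, y, z axes, in that order (R = Rz(yaw) Ry(pitch) Rx(roll)).
In Python, from workcell import env, optics gives the robot as it stands. The module is installed in compiled form; this text tells all that it offers.
- The arm moves only by the tool send_rows, never from a script. Its argument "targets" is a list that holds one entry, the list of rows, each a list of 7 numbers: the turn, a rotation vector about the world's x, y, z scaled (see below), then the shift along the world's x, y, z scaled (see below), then the closure, from -1 (fully open) to 1 (shut). In form: [[[rx, ry, rz, x, y, z, gripper], ...]]. A call has 1 to 12 rows; each row shifts and turns the commanded pose from where the row before left it; what a row does not reach is not made up. The controller multiplies each number of a shift by 0.2 m and each number of a turn by pi/2 rad. A row lasts 1/10 s, in which the tool goes at most 50 mm and 8.59 degrees, less where a joint would pass 70% of its speed; a pose out of reach is approached as far as the arm can. A call with a number of a shift or a turn outside -1 to 1 is refused whole. A call with a gripper value outside its range is refused whole. The fingers move at their own pace and stop on an object; "grip_force" is the grip in N (left out, the last holds). Time passes only in rows, so rows that do not move let the fingers close. It gives the time, the measured TCP pose, the force, the opening and the grip force at its end, in the units of the state.
- env.state(): the state, without advancing time (a new reading comes with each control period).
- optics.grab_frame(name): name is "side" or "top" or "wrist"; returns (picture, depth): 420x560x3 uint8, red, green, blue; 420x560 float32, mm along the optical axis (not along the pixel's ray), 0 where there is no reading.
- optics.camera_info(name): a dict with "camera_matrix" (3x3 intrinsics, pixels), "k1" (the pictures are not rectified: a ray, as slopes to the right and down, at radius r is drawn at 1 + k1 r^2 times it, then the intrinsics apply), "R" (3x3) and "t" (3): a world point X has camera coordinates R X + t; the wrist camera has in their place "mount" (4x4, takes a point from camera to tool coordinates, whose origin is the TCP and whose axes are the flange's). Camera axes: x right, y down, z forward; pixel columns grow to the right and rows downward; lengths in mm; the calibration is good to about 2 mm. A picture is of the moment at which its call begins: read the wrist's pose just before it. camera_info takes no time and is no camera call.
- env.job_done(): hands the job in; it is judged then, once.
Trained networks look in the newest picture that a camera, given by its name, has taken for a name from the list of things; names that differ only in an ending like _2 or _b are one class to them, and where a whole thing is asked for, a point or a joint stands for the part that bears it (a point fixed in the world has none). Each returns a list of dicts, best first, with "conf" (0 to 1); they miss things now and then, are a little off and sometimes report something else, mostly with a low value. They report only what shows in the picture. A call takes as long as a camera call.
- optics.silhouettes(camera, name): "mask" (420x560 bool, what is visible of it) and "at" ([column, row] in pixels, amid what is visible of it).
- optics.place_of(camera, name): "at" ([column, row] in pixels: a listed point, or the origin of a listed thing).
The state is a dict: "time_s": time; "qpos": joint angles; "qvel": joint speeds; "effort": joint torques, N m; "ee_pos": TCP position; "ee_rot": TCP orientation; "force": force on the tool from outside, world axes, zero at the start; "torque": the same for the moment, N m; "gripper_width": finger opening in mm; "gripper_force": force on a finger pad.
Only numpy, scipy, OpenCV 4.12 (cv2) and the standard library are available. Lean on these libraries where they do the work, as an engineer would, in place of code of your own. Each camera call takes 0.05 s, during which the arm holds its last target. There are 200 camera calls.

## Working session

There is one attempt and no reset: what is moved stays moved. The work goes in short steps, Python scripts to look and compute and a tool call to move; the robot and the scene stay as the last step left them, time stands still between calls to the robot, and variables do not carry over. Pictures are saved under pics/ and viewed, at most 14 in all, crops included, and the job is handed in when it is done.

Besides the shell and the picture viewer there is one more tool, called after "Call:" as name(argument=value, ...) on one line, values as JSON. send_rows: Moves the arm, as the interface text tells. Its arguments: {"type":"object","properties":{"targets":{"type":"array"},"grip_force":{"type":"number"}},"required":["targets"]}

```bash
mkdir -p pics
cat > h.py <<'E'
import numpy as np, cv2
from workcell import env, optics
from scipy.spatial.transform import Rotation as Rn
def cam(n):
    c=optics.camera_info(n); K=np.array(c["camera_matrix"]); k1=c["k1"]
    if "R" in c: return K,k1,np.array(c["R"]),np.array(c["t"])
    s=env.state(); M=np.array(c["mount"])
    T=np.eye(4); T[:3,:3]=Rn.from_euler('xyz',s["ee_rot"],degrees=True).as_matrix(); T[:3,3]=s["ee_pos"]
    W=np.linalg.inv(T@M); return K,k1,W[:3,:3],W[:3,3]
def ray(C,p):
    K,k1,R,t=C
    u=cv2.undistortPoints(np.array([[p]],float),K,np.array([k1,0,0,0.]))[0,0]
    return -R.T@t, R.T@np.array([u[0],u[1],1])
def onz(C,p,z):
    o,d=ray(C,p); return o+d*(z-o[2])/d[2]
def cloud(C,depth,mask):
    K,k1,R,t=C
    v,u=np.nonzero(mask&(depth>0)); 
    n=cv2.undistortPoints(np.stack([u,v],1).astype(float)[:,None],K,np.array([k1,0,0,0.]))[:,0]
    z=depth[v,u]; X=np.c_[n*z[:,None],z]
    return (X-t)@R
def save(n,f): cv2.imwrite(f,n[:,:,::-1])
E
python3 - <<'E'
from h import *
s=env.state(); print(s)
for n in ["top","side","wrist"]:
    C=cam(n); print(n,np.round(-C[2].T@C[3]),np.round(C[2][2],2))
    p,d=optics.grab_frame(n); save(p,f"pics/{n}0.png")
    for o,z in [("jar_mid",25),("tube_mid",38),("bottle_mid",57),("can_mid",83),("pad_a_top",7),("screw_dish",0)]:
        for r in optics.place_of(n,o):
            if r["conf"]>.15: print(n,o,round(r["conf"],2),np.round(r["at"]),np.round(onz(C,r["at"],z)))
E
```

```text
{'time_s': 0.0, 'qpos': array([ 7.07040339e+01,  1.83519381e+01,  8.97063928e+01,  5.23712158e-04,
        7.20450619e+01, -1.14518339e+00]), 'qvel': array([ 0.00584943, -0.04005311, -0.02769419,  0.11073965,  0.08342881,
        0.03604939]), 'effort': array([-1.00711153e-03, -4.12445033e+01, -2.31978571e+01,  7.25135906e-02,
        4.58300533e-02, -1.51054160e-04]), 'ee_pos': array([178.94325428, 545.90715243, 213.11740916]), 'ee_rot': array([-1.79896638e+02, -2.56421185e-03,  1.61849053e+02]), 'force': array([ 0.65973761, -0.25215722,  0.39200669]), 'torque': array([-0.07282611,  0.00484423, -0.00923887]), 'gripper_force': 0.0, 'gripper_width': 91.41656038572735}
top [348. -36. 978.] [ 0.2  -0.01 -0.98]
top jar_mid 0.71 [354. 255.] [ 422. -208.   25.]
top tube_mid 0.43 [137. 269.] [413. 311.  38.]
top bottle_mid 0.58 [241. 254.] [436.  60.  57.]
top bottle_mid 0.52 [438. 219.] [ 493. -413.   57.]
top can_mid 0.62 [241. 255.] [430.  58.  83.]
top pad_a_top 0.88 [268. 191.] [598.  -8.   7.]
top screw_dish 0.81 [367. 192.] [ 584. -262.    0.]
side [531. 829. 742.] [ 0.01 -0.8  -0.6 ]
side jar_mid 0.71 [319. 197.] [ 431. -209.   25.]
side tube_mid 0.67 [346. 359.] [412. 314.  38.]
side bottle_mid 0.74 [292. 149.] [ 506. -413.   57.]
side can_mid 0.94 [323. 243.] [439.  49.  83.]
side can_mid 0.17 [348. 358.] [416. 344.  83.]
side pad_a_top 0.92 [254. 251.] [596.  -4.   7.]
side pad_a_top 0.4 [260. 209.] [ 588. -174.    7.]
side screw_dish 0.61 [261. 192.] [ 592. -261.    0.]
wrist [113. 568. 386.] [ 0.24 -0.08 -0.97]
```

View pics/top0.png

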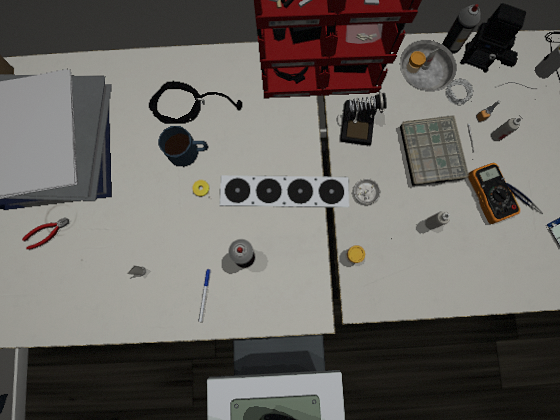

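View pics/side0.png

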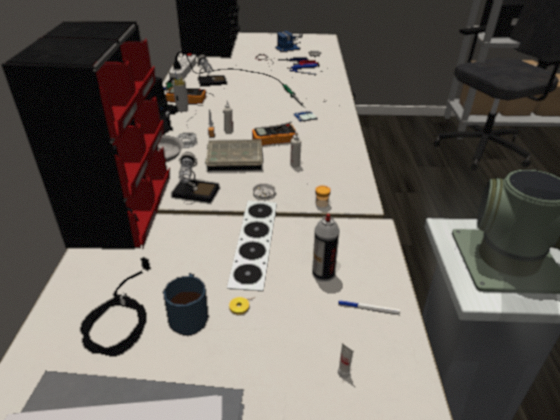

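Top view: can (241,255), jar (355,254), tube (138,271), white bottle (437,221), pads at (237..331,191), dish (366,192) at the −y end, spool at the +y end. The side view agrees.

Run:
```python
from h import *
for n in ["top","side"]:
    C=cam(n); p,d=optics.grab_frame(n)
    for o,z in [("pad_a_top",7),("pad_b_top",7)]:
        for r in optics.place_of(n,o): print(n,o,round(r["conf"],2),np.round(onz(C,r["at"],z),1))
    for o in ["pad_a_top","jar_mid","tube_mid","bottle_mid","can_mid","screw_dish"]:
        for r in optics.silhouettes(n,o):
            if r["conf"]<.2: continue
            X=cloud(C,d,r["mask"]); 
            if len(X)<5: continue
            zt=np.percentile(X[:,2],95); T=X[X[:,2]>zt-6]
            print(n,o,round(r["conf"],2),np.round(r["at"]),"med",np.round(np.median(X,0)),"ztop",round(zt),"top",np.round(np.median(T,0)), "ext",np.round(np.percentile(X,2,axis=0)),np.round(np.percentile(X,98,axis=0)))
# grey dots: bright blob inside black
p,d=optics.grab_frame("top"); C=cam("top")
g=cv2.cvtColor(p,cv2.COLOR_RGB2GRAY)[165:220,210:360]
nn,l,st,ce=cv2.connectedComponentsWithStats((g<60).astype(np.uint8))
for i in range(1,nn):
    if st[i,4]>150: print(ce[i]+[210,165],st[i],np.round(onz(C,ce[i]+[210,165],7),1))
```

```text
top pad_a_top 0.59 [604.5  -7.1   7. ]
top pad_b_top 0.69 [ 594.9 -174.1    7. ]
top pad_a_top 0.97 [266. 189.] med [600.  -8.   7.] ztop 10 top [600.  -8.   7.] ext [570. -38.   3.] [631.  22.  11.]
top jar_mid 0.54 [353. 254.] med [ 422. -206.   49.] ztop 53 top [ 423. -208.   50.] ext [ 405. -226.   10.] [ 440. -190.   53.]
top tube_mid 0.57 [139. 272.] med [410. 310.  44.] ztop 74 top [413. 311.  72.] ext [401. 305.   9.] [420. 320.  77.]
top bottle_mid 0.51 [436. 220.] med [ 490. -406.   75.] ztop 102 top [ 493. -412.  101.] ext [ 478. -428.    0.] [ 515. -398.  107.]
top can_mid 0.73 [242. 257.] med [431.  51. 139.] ztop 154 top [436.  55. 151.] ext [409.  31.  13.] [458.  78. 164.]
top screw_dish 0.69 [368. 191.] med [ 586. -260.    4.] ztop 13 top [ 590. -262.   11.] ext [ 554. -288.   -1.] [ 614. -229.   14.]
side pad_a_top 0.68 [ 592.6 -166.2    7. ]
side pad_a_top 0.61 [603.6  -4.1   7. ]
side pad_b_top 0.6 [ 591.9 -171.6    7. ]
side pad_a_top 0.76 [248. 250.] med [599.  -6.   7.] ztop 9 top [599.  -6.   7.] ext [571. -38.   3.] [628.  23.   9.]
side jar_mid 0.76 [320. 19
[... 190 characters left out ...]
405. 310.   4.] [423. 326.  77.]
side bottle_mid 0.52 [293. 152.] med [ 495. -404.   48.] ztop 99 top [ 495. -411.  101.] ext [ 479. -570.   -0.] [ 510. -396.  104.]
side can_mid 0.96 [324. 250.] med [438.  78.  88.] ztop 149 top [437.  60. 148.] ext [411.  51.   4.] [461.  86. 154.]
side screw_dish 0.68 [261. 191.] med [ 584. -265.    3.] ztop 13 top [ 585. -268.    9.] ext [ 557. -288.   -2.] [ 611. -227.   14.]
[237.1247216  190.23830735] [ 15  14  25  24 449] [602.7  70.6   7. ]
[268.41463415 190.45454545] [ 46  14  25  24 451] [597.9  -9.1   7. ]
[299.69798658 190.93064877] [ 78  14  25  25 447] [592.5 -88.7   7. ]
[331.01777778 191.30222222] [109  15  25  24 450] [ 587.3 -168.4    7. ]
```

Call:
send_rows(targets=[[[0, 0, -0.0887, 0.13, -0.13, 0, -1], [0, 0, -0.0887, 0.13, -0.13, 0, -1], [0, 0, -0.0887, 0.13, -0.13, 0, -1], [0, 0, -0.0887, 0.13, -0.13, 0, -1], [0, 0, -0.0887, 0.13, -0.13, 0, -1], [0, 0, -0.0887, 0.13, -0.13, 0, -1], [0, 0, -0.0887, 0.13, -0.13, 0, -1], [0, 0, -0.0887, 0.13, -0.13, 0, -1], [0, 0, -0.0887, 0.13, -0.13, 0, -1], [0, 0, 0, 0, 0, 0, -1], [0, 0, 0, 0, 0, 0, -1]]])

```text
time_s: 3.1
ee_pos: [413.4, 312.0, 214.0]
ee_rot: [-180.0, -0.0, 90.0]
force: [-0.1, -0.5, 0.5]
gripper_width: 91.0
gripper_force: 0.0
```

```bash
cat > look.py <<'E'
import sys
from h import *
o,z,f=sys.argv[1],float(sys.argv[2]),sys.argv[3]
s=env.state(); C=cam("wrist"); p,d=optics.grab_frame("wrist"); save(p,f"pics/{f}.png")
print(np.round(s["ee_pos"],1),np.round(s["ee_rot"],1),s["gripper_width"])
for r in optics.place_of("wrist",o)[:3]: print("pt",round(r["conf"],2),np.round(r["at"]),np.round(onz(C,r["at"],z),1))
for r in optics.silhouettes("wrist",o)[:2]:
    X=cloud(C,d,r["mask"])
    if len(X)<5: continue
    for a in range(0,180,20):
        Y=X[(X[:,2]>=a)&(X[:,2]<a+20)]
        if len(Y)>30:
            w,V=np.linalg.eigh(np.cov(Y[:,:2].T)); 
            lo,hi=np.percentile(Y,2,axis=0),np.percentile(Y,98,axis=0)
            print(round(r["conf"],2),a,len(Y),"mid",np.round((lo+hi)/2,1)[:2],"ext",np.round(hi-lo,1)[:2],"axis",round(np.degrees(np.arctan2(V[1,1],V[0,1]))),np.round(np.sqrt(w),1))
E
python3 look.py tube_mid 38 w1
```

```text
[413.4 312.  214. ] [-180.   -0.   90.] 91.01544639641524
0.66 0 97 mid [410.3 310.4] ext [22.4 33.7] axis 107 [ 6.5 10. ]
0.66 20 73 mid [412.2 321.2] ext [15.2  9.4] axis 152 [1.4 5.1]
0.66 40 117 mid [411.3 318.5] ext [16.6 13. ] axis 143 [1.4 6. ]
0.66 60 146 mid [411.  316.6] ext [16.7 15.3] axis 139 [0.9 6.6]
```

View pics/w1.png

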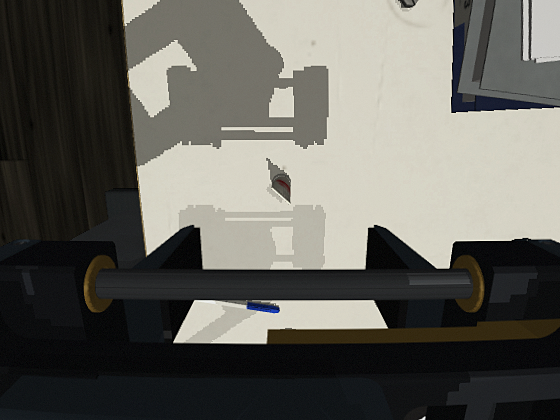

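Tube at about (280,185); its crimp runs at about 140° in the world, so the gripper should close along about 50°.

Call:
send_rows(targets=[[[0, 0, 0.0794, -0.002, 0.002, -0.075, 0], [0, 0, 0.0794, -0.002, 0.002, -0.075, 0], [0, 0, 0.0794, -0.002, 0.002, -0.075, 0], [0, 0, 0.0794, -0.002, 0.002, -0.075, 0], [0, 0, 0.0794, -0.002, 0.002, -0.075, 0], [0, 0, 0.0794, -0.002, 0.002, -0.075, 0], [0, 0, 0.0794, 0, 0.003, -0.075, 0], [0, 0, 0, 0, 0, 0, 0], [0, 0, 0, 0, 0, 0, 0]]], grip_force=8)

```text
time_s: 4.15
ee_pos: [410.3, 316.1, 109.2]
ee_rot: [180.0, -0.0, 140.0]
force: [-0.4, -0.1, 0.7]
gripper_width: 45.9
gripper_force: 0.0
```

```bash
python3 look.py tube_mid 38 w2
```

```text
[410.3 316.1 109.2] [180.  -0. 140.] 45.862564811012874
pt 0.65 [283. 220.] [411.1 315.3  38. ]
0.8 0 134 mid [408.6 318.9] ext [16.6 16.1] axis 46 [3.7 6.3]
0.8 20 171 mid [408.9 317.8] ext [15.2 16.2] axis 51 [3.5 6. ]
0.8 40 238 mid [409.5 317.1] ext [15.7 15.7] axis 134 [4.1 5.3]
0.8 60 250 mid [409.6 317.3] ext [15.3 14.1] axis 137 [1.6 5.8]
```

View pics/w2.png

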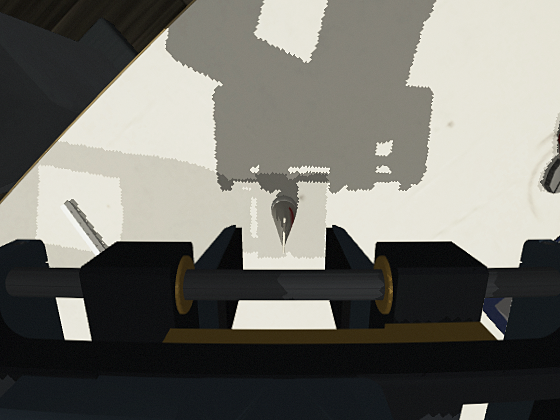

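The tube is at (284,220), centred between the fingers, with the crimp in line with the pads. Descend and grip.

Call:
send_rows(targets=[[[0, 0, 0, 0, 0, -0.12, 0], [0, 0, 0, 0, 0, -0.12, 0], [0, 0, 0, 0, 0, -0.12, 0], [0, 0, 0, 0, 0, -0.126, 0], [0, 0, 0, 0, 0, 0, 0], [0, 0, 0, 0, 0, 0, 0.3], [0, 0, 0, 0, 0, 0, 0.5], [0, 0, 0, 0, 0, 0, 0.7], [0, 0, 0, 0, 0, 0, 0.9], [0, 0, 0, 0, 0, 0, 1], [0, 0, 0, 0, 0, 0, 1], [0, 0, 0, 0, 0, 0, 1]]], grip_force=8)

```text
time_s: 5.5
ee_pos: [411.5, 316.0, 12.9]
ee_rot: [179.9, 0.0, 140.0]
force: [0.6, 0.2, 6.8]
gripper_width: 20.9
gripper_force: 8.0
```

Call:
send_rows(targets=[[[0, 0, 0, 0, 0, 0.03, 1], [0, 0, 0, 0, 0, 0.1, 1], [0, 0, 0, 0, 0, 0.19, 1], [0, 0, 0, 0, 0, 0.19, 1], [0, 0, 0, 0, 0, 0.19, 1], [0, 0, 0, 0, 0, 0.19, 1], [0, 0, 0, 0, 0, 0, 1]]])

```text
time_s: 6.2
ee_pos: [413.1, 317.2, 195.3]
ee_rot: [179.4, 0.1, 140.0]
force: [0.3, -0.3, -0.9]
gripper_width: 20.5
gripper_force: 8.0
```

Call:
send_rows(targets=[[[0, 0, -0.0556, 0.05, -0.1, 0, 1], [0, 0, -0.0556, 0.1, -0.2, 0, 1], [0, 0, -0.0556, 0.1, -0.222, 0, 1], [0, 0, -0.0556, 0.1, -0.222, 0, 1], [0, 0, -0.0556, 0.1, -0.222, 0, 1], [0, 0, -0.0556, 0.1, -0.222, 0, 1], [0, 0, -0.0556, 0.1, -0.222, 0, 1], [0, 0, -0.0556, 0.1, -0.222, 0, 1], [0, 0, -0.0556, 0.1, -0.222, 0, 1], [0, 0, -0.0556, 0.06, -0.2, 0, 1], [0, 0, 0, 0, -0.1, 0, 1], [0, 0, 0, 0, 0, 0, 1]]])

```text
time_s: 7.4
ee_pos: [592.2, -118.1, 188.4]
ee_rot: [-179.9, 0.0, 89.8]
force: [-0.9, 1.0, -0.7]
gripper_width: 20.5
gripper_force: 8.0
```

Run:
```python
from h import *
s=env.state(); print(np.round(s["ee_pos"],1),np.round(s["ee_rot"],1),s["gripper_width"],s["force"])
C=cam("wrist"); p,d=optics.grab_frame("wrist"); save(p,"pics/w3.png")
for r in optics.silhouettes("wrist","pad_a_top"):
    X=cloud(C,d,r["mask"]); u=cv2.minEnclosingCircle(np.argwhere(r["mask"])[:,::-1].astype(np.float32))
    print("sil",round(r["conf"],2),np.round(np.median(X,0),1),np.round((np.percentile(X,1,axis=0)+np.percentile(X,99,axis=0))/2,1))
for r in optics.place_of("wrist","pad_a_top"): print("pt",round(r["conf"],2),np.round(onz(C,r["at"],7),1))
```

```text
[ 592.2 -118.1  188.4] [-179.9    0.    89.8] 20.53283765451852 [-0.87226168  0.99335964 -0.69258623]
sil 0.79 [598.1  -7.6   8. ] [598.1  -8.2   8. ]
pt 0.7 [598.2  -8.    7. ]
```

View pics/w3.png

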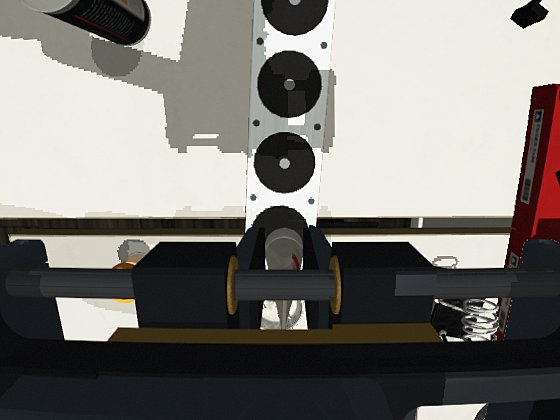

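The pads' dots are at (289,85) and (284,162); the tube is held upright at (283,260). The red shelf starts at the right, near column 510.

Run:
```python
from h import *
C=cam("wrist")
for q in [(289,85),(284.3,162.3)]: print(np.round(onz(C,q,7),1))
p,d=optics.grab_frame("wrist")
m=np.zeros(d.shape,bool); m[90:230,490:560]=1
X=cloud(C,d,m&(p[:,:,0]>2*p[:,:,1].astype(int))); print(len(X),np.percentile(X,[1,50,99],axis=0).round())
for r in optics.silhouettes("wrist","tube_mid"):
    X=cloud(C,d,r["mask"]);print(r["conf"],len(X),np.percentile(X,[2,50,98],axis=0).round(1))
    for a in range(160,260,15):
        Y=X[(X[:,2]>a)&(X[:,2]<a+15)]
        if len(Y)>20: print(a,np.percentile(Y[:,:2],[3,50,97],axis=0).round(1).tolist())
```

```text
[597.8  -4.6   7. ]
[593.1 -83.3   7. ]
4376 [[ 851. -152.    5.]
 [ 856.  -90.   18.]
 [ 909.   -8.   45.]]
0.9 1774 [[ 583.2 -159.4    8.2]
 [ 592.5 -105.4  209.6]
 [ 602.7 -101.5  253.7]]
175 [[582.4, -111.2], [592.3, -104.2], [602.6, -102.5]]
190 [[583.2, -113.5], [592.3, -105.5], [602.1, -103.1]]
205 [[585.4, -112.0], [592.4, -104.7], [600.4, -102.2]]
220 [[588.3, -108.0], [593.1, -103.0], [597.9, -101.6]]
235 [[589.7, -121.1], [591.7, -116.2], [595.4, -101.7]]
250 [[592.2, -118.4], [592.9, -112.2], [593.6, -106.5]]
```

Call:
send_rows(targets=[[[0, 0, 0, 0.0035, 0.076, 0, 1], [0, 0, 0, 0, 0.076, 0, 1], [0, 0, 0, 0, 0, -0.2, 1], [0, 0, 0, 0, 0, -0.2, 1], [0, 0, 0, 0, 0, -0.2, 1], [0, 0, 0, 0, 0, -0.12, 1], [0, 0, 0, 0, 0, -0.06, 1], [0, 0, 0, 0, 0, -0.03, 1], [0, 0, 0, 0, 0, -0.02, 1], [0, 0, 0, 0, 0, 0, 1], [0, 0, 0, 0, 0, 0, 1]]])

```text
time_s: 8.75
ee_pos: [594.3, -85.1, 25.0]
ee_rot: [179.9, 0.0, 90.0]
force: [0.5, -0.0, 0.3]
gripper_width: 20.2
gripper_force: 8.0
```

Call:
send_rows(targets=[[[0, 0, 0, -0.006, -0.011, 0, 1], [0, 0, 0, 0, 0, -0.012, 1], [0, 0, 0, 0, 0, -0.008, 1], [0, 0, 0, 0, 0, 0, 1], [0, 0, 0, 0, 0, 0, 1]]])

```text
time_s: 9.25
ee_pos: [592.3, -87.4, 20.0]
ee_rot: [180.0, 0.0, 90.0]
force: [-1.1, -0.8, 3.0]
gripper_width: 20.7
gripper_force: 8.0
```

Slight contact, so the foot is down. Open gently, rise, and move toward the jar.

Call:
send_rows(targets=[[[0, 0, 0, 0, 0, 0, 0.45], [0, 0, 0, 0, 0, 0, 0.35], [0, 0, 0, 0, 0, 0, 0.2], [0, 0, 0, 0, 0, 0, 0], [0, 0, 0, 0, 0, 0, 0], [0, 0, 0, 0, 0, 0.05, 0], [0, 0, 0, 0, 0, 0.1, 0], [0, 0, 0, 0, 0, 0.2, 0], [0, 0, 0, 0, 0, 0.2, 0], [0, 0, 0, 0, 0, 0.2, -0.5], [0, 0, 0, 0, 0, 0, -0.5]]])

```text
time_s: 10.35
ee_pos: [595.9, -87.8, 177.1]
ee_rot: [179.2, 0.1, 90.0]
force: [0.5, 0.1, 0.7]
gripper_width: 58.5
gripper_force: 0.0
```

```bash
cat > chk.py <<'E'
import sys
from h import *
s=env.state(); print(np.round(s["ee_pos"],1),np.round(s["ee_rot"],1),s["gripper_width"],np.round(s["force"],1))
for n in ["top","side"]:
    C=cam(n); p,d=optics.grab_frame(n); save(p,f"pics/{n}_{sys.argv[1]}.png")
    for o,z in zip(["jar_mid","tube_mid","bottle_mid","can_mid"],[25,38,57,83]):
        for r in optics.silhouettes(n,o):
            X=cloud(C,d,r["mask"])
            if r["conf"]<.2 or len(X)<5: continue
            zt=np.percentile(X[:,2],95); T=X[X[:,2]>zt-6]
            print(n,o,round(r["conf"],2),np.round(r["at"]),"ztop",round(zt),"top",np.round(np.median(T,0)),"med",np.round(np.median(X,0)))
E
python3 chk.py 1
python3 - <<'E'
import sys; sys.path.insert(0,'.')
import cv2,numpy as np
a=cv2.imread('pics/top_1.png')[150:290,200:400];b=cv2.imread('pics/side_1.png')[170:310,200:400]
cv2.imwrite('pics/c1.png',cv2.resize(np.vstack([a,b]),None,fx=2,fy=2,interpolation=2))
E
```

```text
[595.9 -87.8 177.1] [1.792e+02 1.000e-01 9.000e+01] 58.47881550446406 [0.5 0.1 0.7]
top jar_mid 0.64 [360. 254.] ztop 53 top [ 423. -224.   50.] med [ 423. -224.   50.]
top bottle_mid 0.87 [436. 221.] ztop 101 top [ 493. -412.  101.] med [ 490. -406.   74.]
top can_mid 0.48 [235. 251.] ztop 165 top [435.  53. 166.] med [436.  64. 144.]
side jar_mid 0.38 [250. 252.] ztop 9 top [600.  -6.   7.] med [600.  -6.   7.]
side tube_mid 0.67 [256. 219.] ztop 66 top [593. -76.  65.] med [594. -78.  34.]
side bottle_mid 0.57 [291. 156.] ztop 93 top [ 492. -405.   93.] med [ 494. -401.   44.]
side can_mid 0.69 [324. 250.] ztop 149 top [437.  60. 149.] med [438.  77.  84.]
```

View pics/c1.png

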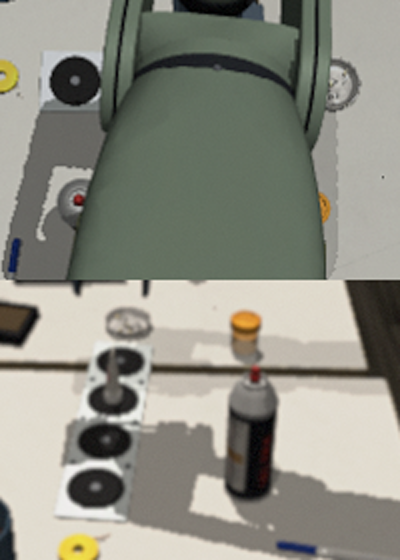

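The side crop shows the tube standing upright on the second pad from the dish. Next, the jar.

Call:
send_rows(targets=[[[0, 0, 0, -0.1, -0.07, 0, -0.5], [0, 0, 0, -0.2, -0.14, 0, -0.5], [0, 0, 0, -0.2, -0.14, 0, -0.5], [0, 0, 0, -0.2, -0.14, 0, -0.5], [0, 0, 0, -0.158, -0.106, -0.1, -0.5], [0, 0, 0, 0, 0, -0.2, -0.5], [0, 0, 0, 0, 0, 0, -0.5], [0, 0, 0, 0, 0, 0, -0.5]]])

```text
time_s: 11.65
ee_pos: [420.9, -206.4, 109.9]
ee_rot: [-180.0, -0.0, 90.0]
force: [1.3, 0.1, 1.2]
gripper_width: 68.5
gripper_force: 0.0
```

```bash
python3 look.py jar_mid 25 w4
```

```text
[ 420.9 -206.4  109.9] [-180.   -0.   90.] 68.51883737717417
pt 0.84 [286. 222.] [ 423.5 -212.7   25. ]
0.66 0 135 mid [ 424.6 -218.8] ext [38.8 57.7] axis 77 [11.  14.9]
0.66 20 135 mid [ 421.7 -193.8] ext [31.1  9.6] axis -180 [2.5 8.8]
0.66 40 2491 mid [ 421.8 -208.3] ext [36.6 37.8] axis 85 [10.2 10.8]
```

Call:
send_rows(targets=[[[0, 0, 0, 0.0075, -0.013, -0.15, -0.5], [0, 0, 0, 0, 0, -0.15, -0.5], [0, 0, 0, 0, 0, -0.15, -0.5], [0, 0, 0, 0, 0, -0.065, -0.4], [0, 0, 0, 0, 0, 0, -0.2], [0, 0, 0, 0, 0, 0, 0], [0, 0, 0, 0, 0, 0, 0.2], [0, 0, 0, 0, 0, 0, 0.5], [0, 0, 0, 0, 0, 0, 1], [0, 0, 0, 0, 0, 0, 1]]], grip_force=20)

```text
time_s: 12.8
ee_pos: [423.3, -209.5, 8.0]
ee_rot: [179.8, 0.1, 90.0]
force: [-1.0, 1.2, 5.6]
gripper_width: 39.5
gripper_force: 20.0
```

Call:
send_rows(targets=[[[0, 0, 0, 0, 0, 0.05, 1], [0, 0, 0, 0, 0, 0.15, 1], [0, 0, 0, 0, 0, 0.2, 1], [0, 0, 0, 0.1, 0.025, 0.1, 1], [0, 0, 0, 0.2, 0.05, 0, 1], [0, 0, 0, 0.2, 0.05, 0, 1], [0, 0, 0, 0.2, 0.05, 0, 1], [0, 0, 0, 0.12, 0.025, 0, 1], [0, 0, 0, 0, 0, 0, 1], [0, 0, 0, 0, 0, 0, 1], [0, 0, 0, 0, 0, 0, 1]]])

```text
time_s: 13.9
ee_pos: [584.8, -169.1, 106.8]
ee_rot: [-179.9, -0.0, 90.0]
force: [-0.3, 0.1, -0.4]
gripper_width: 39.6
gripper_force: 20.0
```

```bash
cat > held.py <<'E'
import sys
from h import *
s=env.state(); print(np.round(s["ee_pos"],1),np.round(s["ee_rot"],1),s["gripper_width"])
C=cam("wrist"); p,d=optics.grab_frame("wrist"); save(p,f"pics/{sys.argv[2]}.png")
for o in [sys.argv[1],"pad_a_top","tube_mid","screw_dish"]:
  for r in optics.silhouettes("wrist",o)[:4]:
    X=cloud(C,d,r["mask"])
    if len(X)<30 or r["conf"]<.2: continue
    print(o,round(r["conf"],2),np.round(r["at"]),np.percentile(X,[2,50,98],axis=0).round(1).tolist())
E
python3 held.py jar_mid w5
```

```text
[ 584.8 -169.1  106.8] [-179.9   -0.    90. ] 39.591798208451124
jar_mid 0.75 [286. 267.] [[568.2, -186.6, 103.4], [585.1, -156.7, 148.9], [602.7, -148.4, 151.5]]
pad_a_top 0.84 [299.  18.] [[568.4, -38.5, 6.3], [598.1, -20.5, 8.0], [627.3, -7.9, 9.6]]
tube_mid 0.7 [294. 108.] [[583.2, -96.9, 8.1], [591.8, -87.4, 63.9], [601.4, -75.9, 84.7]]
```

View pics/w5.png

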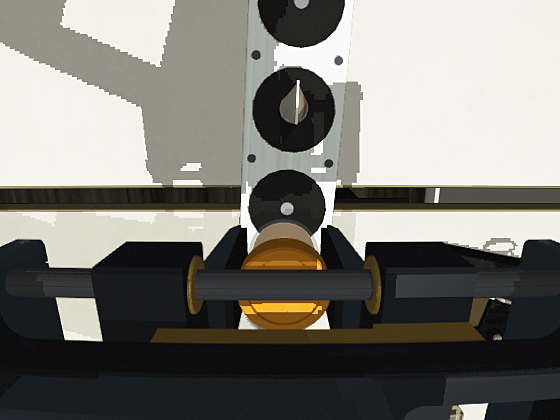

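The tube stands on its pad at (295,103); the free pad's dot shows at (286.5,209), and the jar is held at (285,283).

Run:
```python
from h import *
C=cam("wrist"); print(np.round(onz(C,(286.5,209),7),1),np.round(onz(C,(302,2),7),1))
# fit circle of tube pad (dark) in world
p,d=optics.grab_frame("wrist"); 
def pad(r0,r1,c0,c1):
    g=p.max(2)<70; m=np.zeros_like(g); m[r0:r1,c0:c1]=g[r0:r1,c0:c1]
    m=cv2.morphologyEx(m.astype(np.uint8),cv2.MORPH_OPEN,np.ones((9,9)))
    c=max(cv2.findContours(m,0,1)[0],key=cv2.contourArea)[:,0]
    W=np.array([onz(C,q,7)[:2] for q in c.astype(float)]).astype(np.float32)
    print(cv2.minEnclosingCircle(W))
pad(60,158,250,340); pad(165,227,245,328)
```

```text
[ 588.5 -168.8    7. ] [599.9  -8.9   7. ]
((592.8182983398438, -87.90989685058594), 32.80012512207031)
((587.711669921875, -167.03968811035156), 32.56361389160156)
```

Call:
send_rows(targets=[[[0, 0, 0, 0.013, 0.003, -0.1, 1], [0, 0, 0, 0, 0, -0.15, 1], [0, 0, 0, 0, 0, -0.1, 1], [0, 0, 0, 0, 0, -0.05, 1], [0, 0, 0, 0, 0, -0.03, 1], [0, 0, 0, 0, 0, -0.02, 1], [0, 0, 0, 0, 0, 0, 1], [0, 0, 0, 0, 0, 0, 1]]])

```text
time_s: 15.0
ee_pos: [589.3, -168.6, 17.6]
ee_rot: [179.9, 0.0, 90.0]
force: [0.2, -0.7, -0.3]
gripper_width: 39.5
gripper_force: 20.0
```

Call:
send_rows(targets=[[[0, 0, 0, -0.005, 0.002, -0.008, 1], [0, 0, 0, 0, 0, -0.008, 1], [0, 0, 0, 0, 0, 0, 1], [0, 0, 0, 0, 0, 0, 1]]])

```text
time_s: 15.4
ee_pos: [588.0, -168.1, 14.7]
ee_rot: [179.9, 0.0, 90.0]
force: [-1.0, -0.6, 5.4]
gripper_width: 40.5
gripper_force: 20.0
```

Call:
send_rows(targets=[[[0, 0, 0, 0, 0, 0, 0.05], [0, 0, 0, 0, 0, 0, -0.1], [0, 0, 0, 0, 0, 0, -0.3], [0, 0, 0, 0, 0, 0, -0.3], [0, 0, 0, 0, 0, 0.05, -0.3], [0, 0, 0, 0, 0, 0.15, -0.3], [0, 0, 0, 0, 0, 0.2, -0.3], [0, 0, 0, 0, 0, 0.2, -0.3], [0, 0, 0, 0, 0, 0.2, -0.3]]])

```text
time_s: 16.3
ee_pos: [587.6, -167.9, 175.9]
ee_rot: [180.0, 0.0, 90.0]
force: [0.7, -0.6, -0.2]
gripper_width: 59.6
gripper_force: 0.0
```

Call:
send_rows(targets=[[[0, 0, 0, -0.05, -0.13, 0, -0.3], [0, 0, 0, -0.08, -0.2, 0, -0.3], [0, 0, 0, -0.08, -0.2, 0, -0.3], [0, 0, 0, -0.08, -0.2, 0, -0.3], [0, 0, 0, -0.08, -0.2, 0, -0.3], [0, 0, 0, -0.08, -0.2, 0, -0.3], [0, 0, 0, -0.02, -0.085, 0, -0.3], [0, 0, 0, 0, 0, 0, -0.3], [0, 0, 0, 0, 0, 0, -0.3], [0, 0, 0, 0, 0, 0, -0.3]]])

```text
time_s: 17.3
ee_pos: [494.4, -409.5, 173.8]
ee_rot: [180.0, -0.0, 90.1]
force: [-0.6, -0.7, -0.9]
gripper_width: 59.2
gripper_force: 0.0
```

```bash
python3 look.py bottle_mid 57 w6
```

```text
[ 494.4 -409.5  173.8] [180.   -0.   90.1] 59.24655679630198
pt 0.69 [285. 214.] [ 496.  -417.5   57. ]
0.55 0 40 mid [ 491.7 -402. ] ext [24.1  7. ] axis -174 [1.9 7.7]
0.55 20 95 mid [ 492.1 -402.4] ext [26.4  8. ] axis -177 [2.4 7.9]
0.55 40 122 mid [ 492.8 -402.5] ext [27.1  8.5] axis -180 [2.5 8.1]
0.55 60 164 mid [ 492.9 -402.7] ext [27.7  9.3] axis 179 [2.7 8.2]
0.55 80 745 mid [ 492.3 -412.8] ext [27.1 27.2] axis -169 [7.3 8.4]
0.55 100 311 mid [ 492.9 -413.5] ext [13.9 14.5] axis -174 [3.8 3.9]
```

View pics/w6.png

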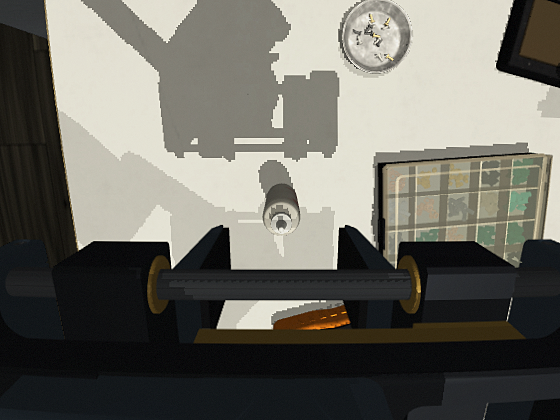

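Bottle at (281,212); the organiser box's left edge is at column 378, which leaves the fingers clear.

Call:
send_rows(targets=[[[0, 0, 0, -0.007, -0.024, 0, -0.3], [0, 0, 0, 0, 0, -0.15, -0.3], [0, 0, 0, 0, 0, -0.15, -0.3], [0, 0, 0, 0, 0, -0.15, -0.3], [0, 0, 0, 0, 0, -0.15, -0.3], [0, 0, 0, 0, 0, -0.055, -0.2], [0, 0, 0, 0, 0, 0, 0], [0, 0, 0, 0, 0, 0, 0.2], [0, 0, 0, 0, 0, 0, 0.4], [0, 0, 0, 0, 0, 0, 0.7], [0, 0, 0, 0, 0, 0, 1], [0, 0, 0, 0, 0, 0, 1]]], grip_force=18)

```text
time_s: 18.65
ee_pos: [493.3, -416.7, 44.5]
ee_rot: [179.8, 0.1, 90.0]
force: [0.7, -0.2, 6.8]
gripper_width: 30.9
gripper_force: 18.0
```

Call:
send_rows(targets=[[[0, 0, 0, 0, 0, 0.05, 1], [0, 0, 0, 0, 0, 0.12, 1], [0, 0, 0, 0, 0, 0.18, 1], [0, 0, 0, 0, 0, 0.18, 1], [0, 0, 0, 0, 0, 0.17, 1], [0, 0, 0, 0, 0, 0, 1]]])

```text
time_s: 19.25
ee_pos: [494.4, -417.6, 188.9]
ee_rot: [179.5, 0.4, 90.0]
force: [0.4, -1.3, 0.1]
gripper_width: 30.9
gripper_force: 18.0
```

Call:
send_rows(targets=[[[0, 0, 0, 0.04, 0.1, 0, 1], [0, 0, 0, 0.06, 0.2, 0, 1], [0, 0, 0, 0.06, 0.22, 0, 1], [0, 0, 0, 0.06, 0.22, 0, 1], [0, 0, 0, 0.06, 0.22, 0, 1], [0, 0, 0, 0.06, 0.22, 0, 1], [0, 0, 0, 0.06, 0.22, 0, 1], [0, 0, 0, 0.06, 0.22, 0, 1], [0, 0, 0, 0.04, 0.22, 0, 1], [0, 0, 0, 0.025, 0.18, 0, 1], [0, 0, 0, 0, 0, 0, 1], [0, 0, 0, 0, 0, 0, 1]]])

```text
time_s: 20.45
ee_pos: [596.7, -11.2, 181.9]
ee_rot: [-179.9, 0.0, 90.1]
force: [-0.4, 0.3, -1.0]
gripper_width: 30.7
gripper_force: 18.0
```

Call:
send_rows(targets=[[[0, 0, 0, 0, 0, 0, 1], [0, 0, 0, 0, 0, 0, 1], [0, 0, 0, 0, 0, 0, 1]]])

```text
time_s: 20.75
ee_pos: [597.1, -13.0, 182.5]
ee_rot: [-180.0, 0.0, 89.9]
force: [0.1, -0.7, -0.5]
gripper_width: 30.8
gripper_force: 18.0
```

```bash
python3 held.py bottle_mid w7
```

```text
[597.1 -13.  182.5] [-180.     0.    89.9] 30.83815065519198
bottle_mid 0.65 [289. 252.] [[584.1, -15.1, 147.1], [597.9, 1.8, 216.7], [611.0, 5.6, 253.0]]
pad_a_top 0.79 [283. 184.] [[568.4, -30.3, 6.3], [598.1, -4.3, 8.0], [627.8, 21.3, 9.5]]
pad_a_top 0.47 [271. 327.] [[570.2, -162.4, 14.6], [581.3, -150.1, 38.8], [606.3, -147.1, 55.8]]
```

View pics/w7.png

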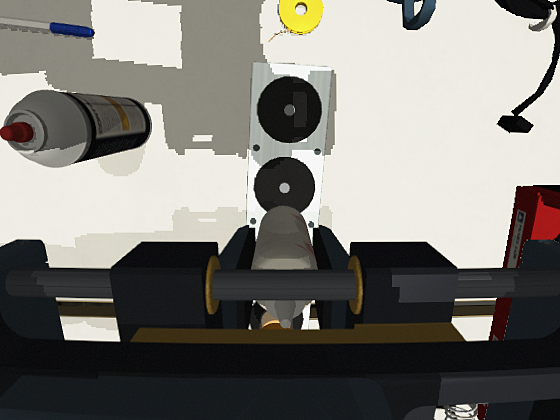

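Bottle held upright at (285,250); target pad dot at (285,187). The offset is small.

Call:
send_rows(targets=[[[0, 0, 0, 0.002, 0.009, -0.1, 1], [0, 0, 0, 0, 0, -0.18, 1], [0, 0, 0, 0, 0, -0.18, 1], [0, 0, 0, 0, 0, -0.1, 1], [0, 0, 0, 0, 0, -0.05, 1], [0, 0, 0, 0, 0, -0.03, 1], [0, 0, 0, 0, 0, 0, 1], [0, 0, 0, 0, 0, 0, 1], [0, 0, 0, 0, 0, -0.008, 1], [0, 0, 0, 0, 0, 0, 1]]])

```text
time_s: 22.0
ee_pos: [598.1, -10.0, 53.7]
ee_rot: [179.9, 0.0, 90.0]
force: [-0.1, 0.5, -0.5]
gripper_width: 30.9
gripper_force: 18.0
```

Call:
send_rows(targets=[[[0, 0, 0, 0, -0.005, -0.006, 1], [0, 0, 0, 0, 0, -0.006, 1], [0, 0, 0, 0, 0, 0, 1], [0, 0, 0, 0, 0, 0, 1]]])

```text
time_s: 22.4
ee_pos: [597.9, -11.1, 51.0]
ee_rot: [180.0, 0.0, 90.0]
force: [-0.7, 0.3, 4.0]
gripper_width: 31.1
gripper_force: 18.0
```

Call:
send_rows(targets=[[[0, 0, 0, 0, 0, 0, 0.2], [0, 0, 0, 0, 0, 0, 0.1], [0, 0, 0, 0, 0, 0, -0.1], [0, 0, 0, 0, 0, 0, -0.2], [0, 0, 0, 0, 0, 0.08, -0.2], [0, 0, 0, 0, 0, 0.18, -0.2], [0, 0, 0, 0, 0, 0.2, -0.2], [0, 0, 0, 0, 0, 0.2, -0.2], [0, 0, 0, 0, 0, 0.2, -0.5], [0, 0, 0, 0, 0, 0.04, -0.8], [0, 0, 0, 0, 0, 0, -0.8]]])

```text
time_s: 23.5
ee_pos: [598.5, -11.0, 232.2]
ee_rot: [179.8, 0.0, 90.0]
force: [-0.6, 0.2, -0.6]
gripper_width: 75.7
gripper_force: 0.0
```

Call:
send_rows(targets=[[[0, 0, 0, -0.1, 0.04, 0, -0.8], [0, 0, 0, -0.2, 0.08, 0, -0.8], [0, 0, 0, -0.2, 0.08, 0, -0.8], [0, 0, 0, -0.2, 0.08, 0, -0.8], [0, 0, 0, -0.11, 0.05, 0, -0.8], [0, 0, 0, 0, 0, 0, -0.8], [0, 0, 0, 0, 0, 0, -0.8], [0, 0, 0, 0, 0, 0, -0.8]]])

```text
time_s: 24.3
ee_pos: [436.5, 54.7, 229.8]
ee_rot: [-180.0, 0.0, 90.0]
force: [0.0, 0.6, -0.3]
gripper_width: 82.2
gripper_force: 0.0
```

```bash
python3 look.py can_mid 83 w8
```

```text
[436.5  54.7 229.8] [-180.    0.   90.] 82.24019391286556
0.69 0 120 mid [429.1  37.3] ext [47.2 99.1] axis 74 [12.9 23.6]
0.69 20 93 mid [432.7  78.7] ext [43.9 13.6] axis -178 [ 3.9 12.7]
0.69 40 103 mid [432.1  78.1] ext [43.8 13.6] axis -177 [ 3.7 12.8]
0.69 60 125 mid [433.   78.5] ext [41.8 11.9] axis -178 [ 3.4 12.4]
0.69 80 145 mid [433.2  78.2] ext [41.3 11. ] axis -178 [ 3.1 11.8]
0.69 100 167 mid [433.   77.3] ext [40.8 11.5] axis -175 [ 3.2 12.1]
0.69 120 1043 mid [434.3  57.6] ext [50.3 49.2] axis 179 [14.2 16.5]
0.69 140 1782 mid [434.5  56.9] ext [36.7 36.7] axis -177 [10.  10.5]
0.69 160 134 mid [435.4  55.7] ext [8.2 7.9] axis 116 [2.3 2.4]
```

View pics/w8.png

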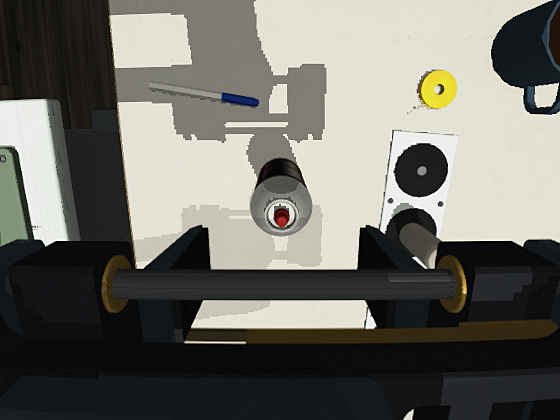

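Can at (282,205), between the fingers; close enough to descend.

Call:
send_rows(targets=[[[0, 0, 0, -0.007, 0.01, 0, -0.8], [0, 0, 0, 0, 0, -0.15, -0.8], [0, 0, 0, 0, 0, -0.18, -0.8], [0, 0, 0, 0, 0, -0.18, -0.8], [0, 0, 0, 0, 0, -0.12, -0.8], [0, 0, 0, 0, 0, -0.07, -0.6], [0, 0, 0, 0, 0, 0, -0.4], [0, 0, 0, 0, 0, 0, -0.2], [0, 0, 0, 0, 0, 0, 0], [0, 0, 0, 0, 0, 0, 0.5], [0, 0, 0, 0, 0, 0, 1], [0, 0, 0, 0, 0, 0, 1]]], grip_force=35)

```text
time_s: 25.65
ee_pos: [435.0, 57.1, 91.4]
ee_rot: [179.9, -0.0, 90.0]
force: [-0.8, 0.6, 3.2]
gripper_width: 52.9
gripper_force: 34.9
```

Call:
send_rows(targets=[[[0, 0, 0, 0, 0, 0.04, 1], [0, 0, 0, 0, 0, 0.1, 1], [0, 0, 0, 0, 0.02, 0.15, 1], [0, 0, 0, 0.1, 0.02, 0.05, 1], [0, 0, 0, 0.17, 0.02, 0, 1], [0, 0, 0, 0.17, 0.01, 0, 1], [0, 0, 0, 0.17, 0, 0, 1], [0, 0, 0, 0.15, 0, 0, 1], [0, 0, 0, 0.08, 0, 0, 1], [0, 0, 0, 0, 0, 0, 1], [0, 0, 0, 0, 0, 0, 1], [0, 0, 0, 0, 0, 0, 1]]])

```text
time_s: 26.85
ee_pos: [600.8, 71.0, 158.2]
ee_rot: [-179.9, 0.0, 90.0]
force: [-0.3, -0.4, -4.0]
gripper_width: 53.0
gripper_force: 34.9
```

```bash
python3 held.py can_mid w9; python3 look.py can_mid 83 w9
```

```text
[600.8  71.  158.2] [-179.9    0.    90. ] 52.97713375294987
can_mid 0.75 [284. 250.] [[578.5, 62.4, 76.8], [600.9, 89.4, 198.4], [622.7, 98.7, 226.6]]
[601.8  71.  158.9] [180.  -0.  90.] 52.995541890379286
0.6 60 127 mid [598.7  91.6] ext [46.9 16.8] axis -177 [ 4.5 13.8]
0.6 80 302 mid [599.2  93.3] ext [42.8 13. ] axis -176 [ 3.5 12.5]
0.6 100 383 mid [599.6  92.7] ext [43.  12.8] axis -176 [ 3.5 12.4]
0.6 120 499 mid [600.2  92.1] ext [43.2 13. ] axis -177 [ 3.5 12.4]
0.6 140 674 mid [600.7  91.4] ext [43.5 13. ] axis -177 [ 3.6 12.5]
0.6 160 934 mid [601.1  90.7] ext [43.5 13.5] axis -176 [ 3.6 12.5]
```

View pics/w9.png

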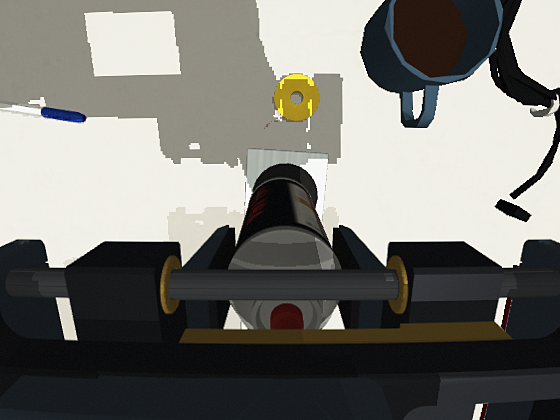

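Can held upright at (284,250), over the last pad on the spool side; lower it.

Call:
send_rows(targets=[[[0, 0, 0, 0.006, 0, -0.08, 1], [0, 0, 0, 0, 0, -0.1, 1], [0, 0, 0, 0, 0, -0.06, 1], [0, 0, 0, 0, 0, -0.04, 1], [0, 0, 0, 0, 0, 0, 1], [0, 0, 0, 0, 0, 0, 1], [0, 0, 0, 0, 0, 0, 1]]])

```text
time_s: 27.95
ee_pos: [604.3, 71.1, 103.5]
ee_rot: [179.9, -0.0, 90.0]
force: [1.2, 0.8, -4.1]
gripper_width: 53.0
gripper_force: 34.9
```

Call:
send_rows(targets=[[[0, 0, 0, -0.005, 0, -0.012, 1], [0, 0, 0, 0, 0, -0.008, 1], [0, 0, 0, 0, 0, -0.005, 1], [0, 0, 0, 0, 0, 0, 1], [0, 0, 0, 0, 0, 0, 1]]])

```text
time_s: 28.45
ee_pos: [602.6, 71.0, 98.4]
ee_rot: [180.0, -0.0, 90.0]
force: [-2.7, 0.0, 3.5]
gripper_width: 53.2
gripper_force: 34.9
```

Contact. Release, rise, and pull back clear of the view.

Call:
send_rows(targets=[[[0, 0, 0, 0, 0, 0, -0.25], [0, 0, 0, 0, 0, 0, -0.35], [0, 0, 0, 0, 0, 0, -0.6], [0, 0, 0, 0, 0, 0, -0.8], [0, 0, 0, 0, 0, 0, -0.8], [0, 0, 0, 0, 0, 0.08, -0.8], [0, 0, 0, 0, 0, 0.18, -0.8], [0, 0, 0, 0, 0, 0.2, -0.8], [0, 0, 0, 0, 0, 0.2, -0.8], [0, 0, 0, 0, 0, 0.1, -0.8], [0, 0, 0, 0, 0, 0, -0.8]]])

```text
time_s: 29.55
ee_pos: [604.3, 71.2, 253.4]
ee_rot: [179.5, -0.0, 90.0]
force: [0.9, -0.5, -0.3]
gripper_width: 81.9
gripper_force: 0.0
```

Call:
send_rows(targets=[[[0, 0, 0, -0.1, 0.15, 0, -0.8], [0, 0, 0, -0.12, 0.2, 0, -0.8], [0, 0, 0, -0.12, 0.2, 0, -0.8], [0, 0, 0, -0.12, 0.2, 0, -0.8], [0, 0, 0, -0.12, 0.2, 0, -0.8], [0, 0, 0, -0.12, 0.2, 0, -0.8], [0, 0, 0, -0.12, 0.2, 0, -0.8], [0, 0, 0, -0.12, 0.2, 0, -0.8], [0, 0, 0, -0.12, 0.2, 0, -0.8], [0, 0, 0, -0.1, 0.15, 0, -0.8], [0, 0, 0, 0, 0, 0, -0.8], [0, 0, 0, 0, 0, 0, -0.8]]])

```text
time_s: 30.75
ee_pos: [369.7, 450.8, 247.8]
ee_rot: [-179.9, 0.2, 90.1]
force: [0.7, -0.9, -1.2]
gripper_width: 82.1
gripper_force: 0.0
```

```bash
python3 chk.py 2
python3 - <<'E'
import cv2,numpy as np
a=cv2.imread('pics/top_2.png')[150:230,190:400];b=cv2.imread('pics/side_2.png')[150:300,190:400]
cv2.imwrite('pics/c2.png',cv2.resize(np.vstack([a,b]),None,fx=2.6,fy=2.6,interpolation=2))
E
```

```text
[369.7 450.8 247.8] [-179.9    0.2   90.1] 82.0694999838881 [ 0.7 -0.9 -1.2]
top jar_mid 0.77 [331. 186.] ztop 59 top [ 589. -168.   57.] med [ 586. -166.   56.]
top tube_mid 0.49 [328. 197.] ztop 11 top [ 573. -156.    7.] med [ 573. -156.    7.]
top bottle_mid 0.74 [267. 186.] ztop 109 top [598.  -9. 108.] med [591. -10.  91.]
top can_mid 0.89 [234. 184.] ztop 159 top [602.  68. 157.] med [588.  66. 137.]
side jar_mid 0.5 [259. 199.] ztop 58 top [ 591. -163.   56.] med [ 588. -155.   48.]
side bottle_mid 0.37 [261. 252.] ztop 9 top [576.  -8.   6.] med [576.  -7.   6.]
side can_mid 0.62 [245. 248.] ztop 156 top [604.  75. 155.] med [601.  92.  96.]
```

View pics/c2.png

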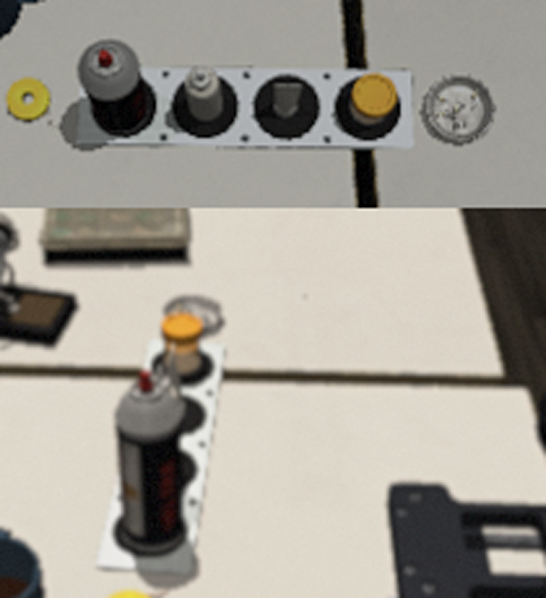

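The picture shows all four standing upright and centred: jar beside the dish, then tube, bottle and can, with nothing by the dish.

```bash
python3 -c "
from workcell import env
print(env.job_done())"
```

```text
the job is handed in; nothing more can be done
None
```

The four containers stand upright, each centred on its pad, rising away from the steel dish: jar, tube, squeeze bottle, spray can. The dish is clear to reach into. I handed the job in after about 31 s of the allowed 128 s, but the hand-in gave no verdict back.

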